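# Plug the vacuum gauge into the free bench coupler

### The job

Check point on the flower-drying vacuum bench: take the dial gauge from the wooden plug stand, stand its stem in the free quick coupler (the one with no plug in it), then draw the coupler's winged sleeve right back, that is down, so that the gauge drops fully home, and let the sleeve spring up again to lock it. Leave the gauge upright and locked in the coupler.

Things in the scene. Friction and masses are not known exactly. Their poses are not given: they have to be found in the camera images.
- gauge: Vacuum gauge on a plug stem, 0.2 kg, stem-down in a 38 mm deep hole of a wooden stand 45 mm high, 90 mm from a brass silencer plug or a blanking plug (tops under 125 mm). Black round case, 40 mm wide, white face up. Origin: tip of the stem; z up. Grip the case: z 70 to 89 mm. Below it a 14 mm neck, a 30 mm collar at z 52 to 57, a 24 mm stem, chamfered tip, locking groove at z 10 to 20.
- mouth (a point): Centre of the rim of the free coupler, an upright steel post 91 mm high fixed to the table; z up the bore. Funnel 51 mm wide at the rim, narrowing over 16 mm to a 26 mm bore. With the sleeve forward two pawls inside stop the gauge with its tip 44 mm below this point; fully home it is 62 mm below. An identical coupler that holds a plug is not to be used.
- sleeve (a joint): Sprung steel sleeve, 67 mm wide, around the free coupler: 0 = forward (up), grows to 0.014 m as it is pushed down; 3 N at the start, 8 N at the end. Press a wing or both, or grip its sides and push. Past 0.011 m the pawls clear and the gauge drops 18 mm by its weight. Let go, it springs to 0 if the gauge is home or still above the pawls, and sticks part way if it is half in.
- wing (a point): Point on the flat upper face of one of the sleeve's two wings, 47 mm from the bore's axis, 2 mm above the rim when the sleeve is forward; it moves with the sleeve. Its y axis points outward along the wing, its z up. The wing is 24 mm wide, reaching from 33 to 62 mm off the axis, 6 mm thick; the other wing is its mirror image across the axis.

How it is judged:
On the way:
1. the sleeve of the free coupler is drawn back at least 9 mm (value of joint sleeve above 0.009 m), for 0.05 s.
At the end, for the whole second after the job is handed in: The gauge is fully home in the free coupler: its tip within 10 mm of the bore's axis and at least 56 mm below the mouth (62 is home), upright within 10 degrees, at rest, and the sleeve is back forward within 3 mm (horizontal distance between gauge and mouth below 0.01 m and z of gauge in the frame of mouth below -0.056 m and angle between gauge's own z axis and vertical below 0.17 rad and value of joint sleeve below 0.003 m and linear speed of gauge below 0.02 m/s); the robot touches nothing.
It also fails if it takes over 48 s, if anything falls off the work surface, if the arm or the gripper's body presses on something with over 40 N, if the wrist force passes 120 N, or if a joint passes its speed limit or range.

### The arm

A 6-joint arm with a two-finger parallel gripper is mounted at the origin on the work surface. World frame = base frame: x ahead of the robot, y to its left, z up, the work surface at z = 0. Lengths are in m, angles in rad, forces in N, time in s.
With the tool pointing down it reaches from about 0.425 to 1.125 m from the base axis. Payload 14.9 kg.
Tool frame: the origin (TCP) lies at the centre of the arm's flange, where the gripper is bolted on; the fingertips stand 191 mm ahead of it and the grasp point (between the pads) lies 172 mm ahead of it; z points along the fingers, y is the direction in which the jaws open and shut (so a half turn about z gives the same grasp; the last joint's range is limited). The gripper opens to 91 mm and grips with 3 to 60 N. Pads are 32 mm wide; open, the fingers measure 118 mm over their backs; the gripper's body (76 mm by 178 mm) begins 60 mm behind the grasp point.
Start: joints at [-1.245, 0.379, 1.734, -0, 1.028, -0.033], TCP at [0.246, -0.655, 0.405] pointing down, gripper open.
Joint ranges: [-2.77, 2.77], [-0.74, 2.19], [0, 2.66], [-1.06, 4.2], [0.31, 2.87], [-3.08, 3.08]. Speed limits (rad/s): [1.89, 1.89, 2.39, 3.14, 3.14, 3.14].

### API

Orientations are given as a unit quaternion [w, x, y, z].
In Python, from workcell import robot gives the robot as it stands.
- The arm moves only by the tool play_rows, never from a script. Its arguments are lists of equal length, an entry for each row: "gripper": the finger opening in mm, from 0 to 91.2; "travel": the shift along the tool's x, y, z as a fraction of full scale, a list of three; "delta_rot": the turn, a rotation vector about the tool's x, y, z as a fraction of full scale, a list of three. In form: {"gripper": [gripper, ...], "travel": [[tx, ty, tz], ...], "delta_rot": [[wx, wy, wz], ...]}. A call has 1 to 12 rows; each row shifts and turns the commanded pose from where the row before left it, along the tool's axes as they then stand; what a row does not reach is not made up. Full scale, the value 1, is 500 mm for a shift and 0.12 rad for a turn. A row lasts 1/12 s, in which the tool goes at most 41.7 mm and 7.16 degrees, less where a joint would pass 70% of its speed; a pose out of reach is approached as far as the arm can. A call with a number of a shift or a turn outside -1 to 1 is refused whole. A call with a gripper value outside its range is refused whole. The fingers move at their own pace and stop on an object; "squeeze" is the grip in N (left out, the last holds). Time passes only in rows, so rows that do not move let the fingers close. It gives the time, the measured TCP pose, the force and the opening at its end, in the units of the state.
- robot.get_obs(): the state, without advancing time (a new reading comes with each control period).
- robot.capture(name): name is "scene" or "top" or "wrist"; returns a dict with "img" (384x512x3 uint8, red, green, blue), "fx", "fy", "cx", "cy" (pixels), "rvec" (rotation vector, rad) and "tvec" (3), from world to camera coordinates, as OpenCV has them; the wrist camera has in their place "T_tool_cam" (4x4, takes a point from camera to tool coordinates, whose origin is the TCP and whose axes are the flange's). Camera axes: x right, y down, z forward; pixel columns grow to the right and rows downward; lengths in m; the calibration is good to about 2 mm. A picture is of the moment at which its call begins: read the wrist's pose just before it. There is no depth.
- robot.close_job(): hands the job in, once; it reports no verdict.
Trained networks look in a picture, given as the dict that the camera call returned (one of the last four; its "shot" number tells which), for a name from the list of things; names that differ only in an ending like _2 or _b are one class to them, and where a whole thing is asked for, a point or a joint stands for the part that bears it (a point fixed in the world has none). Each returns a list of dicts, best first, with "conf" (0 to 1); they miss things now and then, are a little off and sometimes report something else, mostly with a low value. They report only what shows in the picture. A call takes as long as a camera call.
- robot.find_in(picture, name): "bbox" ([left, top, width, height] in pixels, round what is visible of it).
- robot.landmark_of(picture, name): "position" ([column, row] in pixels: a listed point, or the origin of a listed thing).
The state is a dict: "t": time; "joint_positions": joint angles; "joint_velocities": joint speeds; "joint_torque": joint torques, N m; "tool_pos": TCP position; "ee_rot": TCP orientation; "force": force on the tool from outside, world axes, zero at the start; "torque": the same for the moment, N m; "width": opening from 0.0 (shut) to 1.0 (fully open).
Only numpy, scipy, OpenCV 4.12 (cv2) and the standard library are available. Lean on these libraries where they do the work, as an engineer would, in place of code of your own. Each camera call takes 0.05 s, during which the arm holds its last target.

## Working session

There is one attempt and no reset: what is moved stays moved. The work goes in short steps, Python scripts to look and compute and a tool call to move; the robot and the scene stay as the last step left them, time stands still between calls to the robot, and variables do not carry over. Pictures are saved under pics/ and viewed, and the job is handed in when it is done.

Besides the shell and the picture viewer there is one more tool, called as a command line: name --argument value ..., lists and objects as JSON in quotes. play_rows: Moves the arm, as the interface text tells. Shift numbers are shares of 500 mm and turn numbers shares of 0.12 rad, none past 1 either way. Its arguments: {"type":"object","properties":{"gripper":{"type":"array","items":{"type":"number"}},"travel":{"type":"array","items":{"type":"array","items":{"type":"number"}}},"delta_rot":{"type":"array","items":{"type":"array","items":{"type":"number"}}},"squeeze":{"type":"number"}},"required":["gripper","travel","delta_rot"]}

```bash
ls; mkdir -p pics; cat > h.py <<'E'
import numpy as np, cv2
from scipy.spatial.transform import Rotation as R
from workcell import robot
def pose():
    o=robot.get_obs(); q=o['ee_rot']; return np.array(o['tool_pos']), R.from_quat([q[1],q[2],q[3],q[0]]).as_matrix(), o
def cam(c,p=None,Rt=None):
    # returns R(world->cam), t
    if 'rvec' in c:
        Rm=cv2.Rodrigues(np.array(c['rvec'],float))[0]; return Rm,np.array(c['tvec'],float).ravel()
    T=np.array(c['T_tool_cam']); Rwc=Rt@T[:3,:3]; o=p+Rt@T[:3,3]
    return Rwc.T,-Rwc.T@o
def ray(c,uv,Rm,t):
    d=np.array([(uv[0]-c['cx'])/c['fx'],(uv[1]-c['cy'])/c['fy'],1.])
    return -Rm.T@t, Rm.T@d
def atz(c,uv,z,Rm,t):
    o,d=ray(c,uv,Rm,t); return o+d*(z-o[2])/d[2]
def proj(c,X,Rm,t):
    x=Rm@np.array(X)+t; return np.array([c['fx']*x[0]/x[2]+c['cx'],c['fy']*x[1]/x[2]+c['cy']])
def tri(rays):
    A=np.zeros((3,3));b=np.zeros(3)
    for o,d in rays:
        d=d/np.linalg.norm(d);P=np.eye(3)-np.outer(d,d);A+=P;b+=P@o
    X=np.linalg.solve(A,b)
    return X,[np.linalg.norm(np.cross(X-o,d/np.linalg.norm(d))) for o,d in rays]
def save(c,n): cv2.imwrite('pics/'+n,c['img'][:,:,::-1])
E
python3 - <<'E'
from h import *
for n in ['scene','top','wrist']:
    p,Rt,o=pose()
    c=robot.capture(n); save(c,n+'1.png'); Rm,t=cam(c,p,Rt)
    print(n,'cam at',(-Rm.T@t).round(3))
    for k in ['gauge','mouth','sleeve','wing']:
        try: print(k,'box',[(np.round(d['bbox']).tolist(),round(d['conf'],2)) for d in robot.find_in(c,k)][:4])
        except Exception as e: print(k,e)
        try:
            L=robot.landmark_of(c,k)[:4]
            print(k,'lm',[(np.round(d['position'],1).tolist(),round(d['conf'],2)) for d in L])
        except Exception as e: print(k,e)
print(o['t'],p,Rt.round(3))
E
```

```text
pics
scene cam at [ 0.975 -0.47   0.697]
gauge box [([331.0, 114.0, 13.0, 27.0], 0.53)]
gauge lm [([332.1, 146.6], 0.66)]
mouth box [([101.0, 241.0, 72.0, 81.0], 0.77)]
mouth lm [([132.5, 267.9], 0.91)]
sleeve box [([97.0, 242.0, 68.0, 56.0], 0.98)]
sleeve it knows: gauge, mouth, wing
wing box [([101.0, 246.0, 61.0, 51.0], 0.63)]
wing lm [([155.8, 252.4], 0.94)]
top cam at [ 0.459 -0.024  1.173]
gauge box [([149.0, 211.0, 14.0, 9.0], 0.53), ([365.0, 189.0, 43.0, 27.0], 0.16)]
gauge lm [([165.0, 215.5], 0.52)]
mouth box [([359.0, 185.0, 50.0, 41.0], 0.92)]
mouth lm [([384.9, 202.2], 0.88)]
sleeve box [([366.0, 196.0, 41.0, 19.0], 0.95), ([147.0, 206.0, 16.0, 18.0], 0.55)]
sleeve it knows: gauge, mouth, wing
wing box [([364.0, 190.0, 47.0, 27.0], 0.71)]
wing lm [([369.5, 202.1], 0.6)]
wrist cam at [ 0.318 -0.628  0.386]
gauge box []
gauge lm []
mouth box []
mouth lm []
sleeve box []
sleeve it knows: gauge, mouth, wing
wing box []
wing lm []
0.8 [ 0.24580827 -0.65543063  0.40474141] [[ 0.936  0.351  0.   ]
 [ 0.351 -0.936 -0.   ]
 [-0.     0.    -1.   ]]
```

View pics/scene1.png

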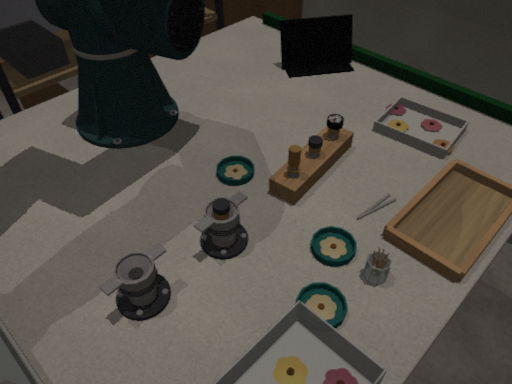

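View pics/top1.png

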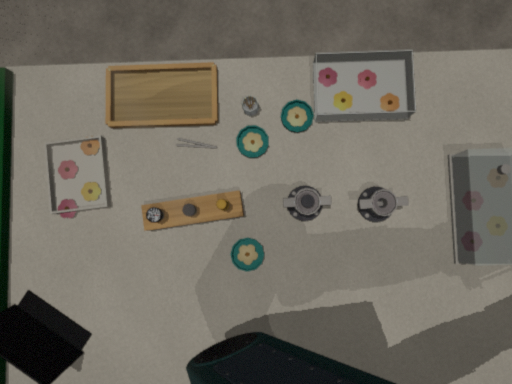

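View pics/wrist1.png

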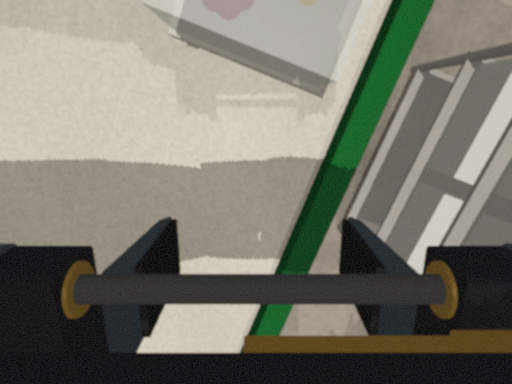

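The scene view shows the free coupler at about (137,267), the coupler with a plug at (221,208), and the white-faced gauge at the far end of the wooden stand at (335,122). In the top view they are at (384,203), (306,201) and (154,215). The tray is out of the wrist camera's useful view. Next I triangulate.

```bash
python3 - <<'E'
from h import *
cs=robot.capture('scene');ct=robot.capture('top')
S=cam(cs);T=cam(ct)
for n,a,b,z in [('gaugeface',(335.5,120),(153.5,214.5),.096),('gauge org',(332.1,146.6),(165,215.5),.007),('mouth',(132.5,267.9),(384.9,202.2),.091),('wingA',(155.8,252.4),(369.5,202.1),.093),('wingright top',(155.8,252.4),(398,203),.093)]:
    X,r=tri([ray(cs,a,*S),ray(ct,b,*T)]); print(n,X.round(4),np.round(r,4),'S@z',atz(cs,a,z,*S).round(4),'T@z',atz(ct,b,z,*T).round(4))
def crop(c,x0,y0,w,h,n):
    cv2.imwrite('pics/'+n,cv2.resize(c['img'][y0:y0+h,x0:x0+w,::-1],None,fx=6,fy=6,interpolation=cv2.INTER_CUBIC))
crop(ct,340,170,90,70,'t_c.png');crop(ct,130,180,120,60,'t_g.png');crop(cs,90,230,100,90,'s_c.png');crop(cs,260,100,110,100,'s_g.png')
E
```

```text
gaugeface [0.4979 0.2847 0.0905] [0.0008 0.0008] S@z [0.5026 0.2785 0.096 ] T@z [0.4971 0.2826 0.096 ]
gauge org [0.4999 0.2772 0.013 ] [0.0046 0.0046] S@z [0.4986 0.2877 0.007 ] T@z [0.4967 0.2756 0.007 ]
mouth [ 0.5146 -0.3118  0.0904] [0.0006 0.0006] S@z [ 0.5154 -0.3115  0.091 ] T@z [ 0.5143 -0.3121  0.091 ]
wingA [ 0.5176 -0.2685  0.0959] [0.0041 0.0041] S@z [ 0.5182 -0.2644  0.093 ] T@z [ 0.5154 -0.2726  0.093 ]
wingright top [ 0.5288 -0.3035  0.1399] [0.0329 0.0329] S@z [ 0.5182 -0.2644  0.093 ] T@z [ 0.5113 -0.3446  0.093 ]
```

View pics/t_c.png

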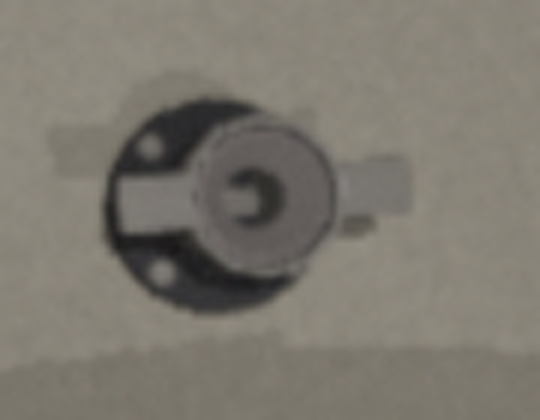

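View pics/t_g.png

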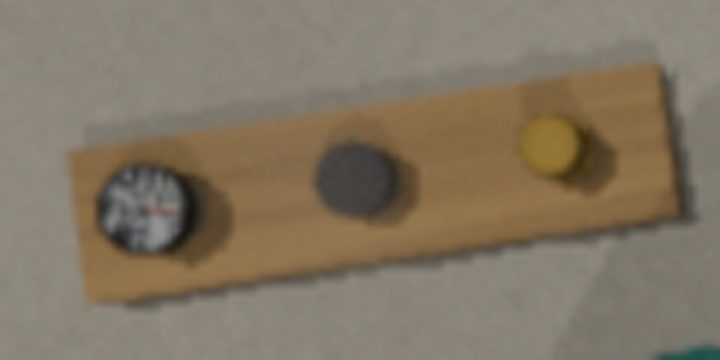

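View pics/s_c.png

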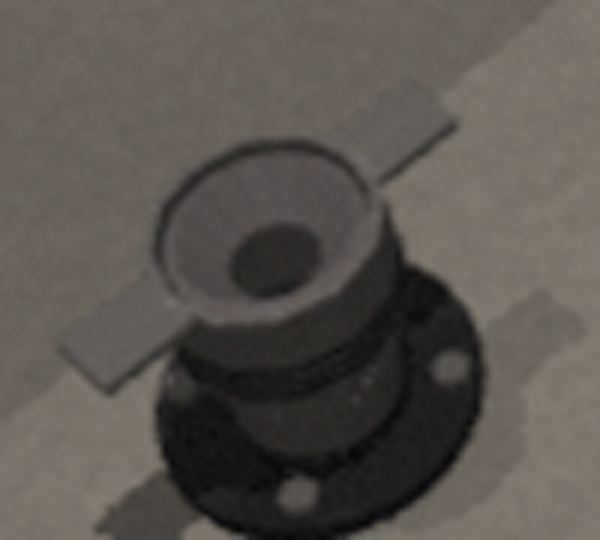

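View pics/s_g.png

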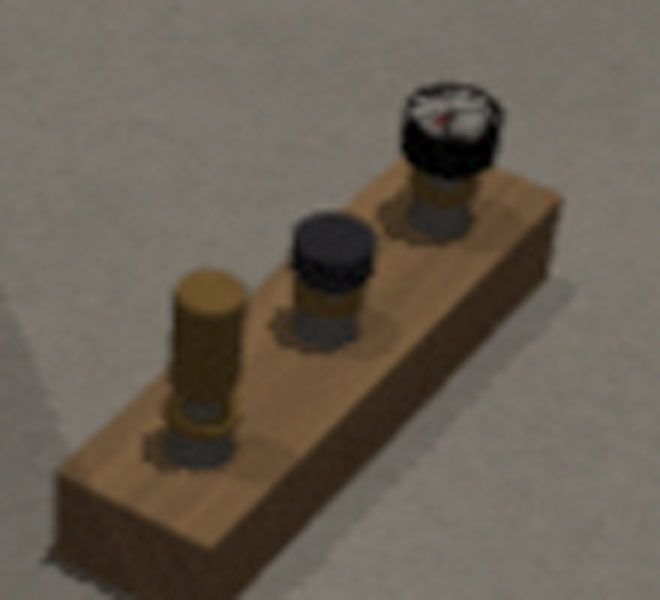

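```bash
python3 - <<'E'
from h import *
p,Rt,o=pose()
cw=robot.capture('wrist');cs=robot.capture('scene');ct=robot.capture('top')
S=cam(cs);T=cam(ct)
print(np.array(cw['T_tool_cam']).round(3).tolist(),cw['fx'],cw['cx'],cw['cy'])
f=lambda b,x,y:(b[0]+(x+.5)/6-.5,b[1]+(y+.5)/6-.5)
# wing ends (outer edge mids) top and scene
tl=atz(ct,f((340,170),118,205),.093,*T);tr=atz(ct,f((340,170),412,187),.093,*T)
sl=atz(cs,f((90,230),85,368),.093,*S);sr=atz(cs,f((90,230),433,104),.093,*S)
for a,b in((tl,tr),(sr,sl)): print(a.round(4),b.round(4),((a+b)/2).round(4),np.linalg.norm(a-b).round(4),np.degrees(np.arctan2(*(a-b)[[0,1]])).round(1))
a=f((260,100),451,112);b=f((130,180),147,210)
X,r=tri([ray(cs,a,*S),ray(ct,b,*T)]);print(X.round(4),np.round(r,4),atz(cs,a,.096,*S).round(4),atz(ct,b,.096,*T).round(4))
print(o['t'])
E
```

```text
[[-0.0, -0.962, -0.275, 0.077], [1.0, -0.0, -0.0, -0.0], [-0.0, -0.275, 0.962, 0.019], [0.0, 0.0, 0.0, 1.0]] 328.1360714381957 259.2251469183481 196.08439153762785
[ 0.5119 -0.2465  0.093 ] [ 0.5164 -0.3707  0.093 ] [ 0.5141 -0.3086  0.093 ] 0.1244 -2.1
[ 0.5158 -0.2497  0.093 ] [ 0.522  -0.3709  0.093 ] [ 0.5189 -0.3103  0.093 ] 0.1213 -2.9
[0.4973 0.2812 0.0971] [0.0007 0.0007] [0.4968 0.2832 0.096 ] [0.4969 0.2811 0.096 ]
1.3
```

play_rows --gripper '[64,64,64]' --travel '[[0,0,0],[0,0,0],[0,0,0]]' --delta_rot '[[0,0,0.88],[0,0,0.88],[0,0,0.87]]'

```text
t: 1.7
tool_pos: [0.2458, -0.6554, 0.4047]
ee_rot: [-0.0, 1.0, 0.019, 0.0]
force: [0.7, 0.0, -0.4]
width: 0.812
```

play_rows --gripper '[64,64,64,64,64,64,64,64,64,64,64,64]' --travel '[[0.0424,-0.0554,0],[0.0424,-0.0554,0],[0.0424,-0.0554,0],[0.0424,-0.0554,0],[0.0424,-0.0554,0],[0.0424,-0.0554,0],[0.0424,-0.0554,0],[0.0424,-0.0554,0],[0.0424,-0.0554,0],[0.0424,-0.0554,0],[0.0424,-0.0554,0],[0.0424,-0.0554,0]]' --delta_rot '[[0,0,0],[0,0,0],[0,0,0],[0,0,0],[0,0,0],[0,0,0],[0,0,0],[0,0,0],[0,0,0],[0,0,0],[0,0,0],[0,0,0]]'

```text
t: 2.7
tool_pos: [0.4863, -0.3108, 0.4049]
ee_rot: [0.0, 1.0, 0.022, 0.0]
force: [1.2, 0.0, 0.9]
width: 0.702
```

play_rows --gripper '[64,64,64]' --travel '[[0,0,0],[0,0,0],[0,0,0]]' --delta_rot '[[0,0,0],[0,0,0],[0,0,0]]'

```text
t: 2.95
tool_pos: [0.4856, -0.3124, 0.4048]
ee_rot: [0.0, 1.0, 0.022, 0.0]
force: [-0.1, -0.3, 0.2]
width: 0.704
```

```bash
python3 - <<'E'
from h import *
p,Rt,o=pose();print(o['t'],p.round(4),Rt.round(4).tolist(),o['force'],o['width'])
c=robot.capture('wrist');save(c,'w2.png');M=cam(c,p,Rt)
for k,z in(('mouth',.091),('wing',.093)):
    for d in robot.landmark_of(c,k): print(k,np.round(d['position'],1),round(d['conf'],2),atz(c,d['position'],z,*M).round(4))
E
```

```text
2.95 [ 0.4856 -0.3124  0.4048] [[0.999, 0.0438, 0.0], [0.0438, -0.999, -0.0002], [0.0, 0.0002, -1.0]] [-0.06035309 -0.31354636  0.24449628] 0.703730881227754
mouth [259.2 155. ] 0.61 [ 0.5174 -0.311   0.091 ]
wing [203.4 155.3] 0.77 [ 0.5152 -0.261   0.093 ]
```

View pics/w2.png

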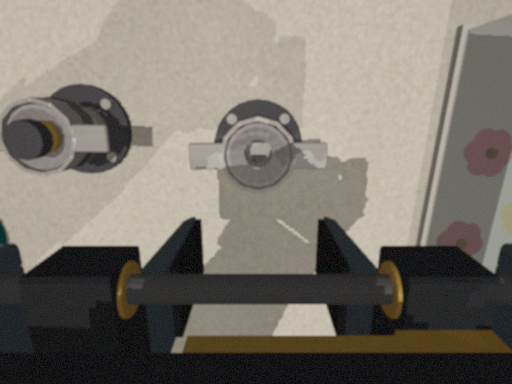

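The wrist view shows the free coupler at (258,154). Its wings are level from column 190 to 327, so the tool's jaw axis is parallel to the wings. The mouth works out at about (0.516, -0.311). Next I move to the gauge.

play_rows --gripper '[64,64,64,64,64,64,64,64,64,64,64,64]' --travel '[[0.0009,-0.0743,0],[0.0009,-0.0743,0],[0.0009,-0.0743,0],[0.0009,-0.0743,0],[0.0009,-0.0743,0],[0.0009,-0.0743,0],[0.0009,-0.0743,0],[0.0009,-0.0743,0],[0.0009,-0.0743,0],[0.0009,-0.0743,0],[0.0009,-0.0743,0],[0.0009,-0.0743,0]]' --delta_rot '[[0,0,0],[0,0,0],[0,0,0],[0,0,0],[0,0,0],[0,0,0],[0,0,0],[0,0,0],[0,0,0],[0,0,0],[0,0,0],[0,0,0]]'

```text
t: 4.1
tool_pos: [0.4715, 0.1343, 0.405]
ee_rot: [-0.0, 1.0, 0.021, 0.0]
force: [1.4, -0.1, 0.1]
width: 0.701
```

play_rows --gripper '[64,64,64,64,64,64,64]' --travel '[[0.0009,-0.0743,0],[0.0009,-0.0743,0],[0.0009,-0.0743,0],[0.0009,-0.0743,0],[0,0,0],[0,0,0],[0,0,0]]' --delta_rot '[[0,0,0],[0,0,0],[0,0,0],[0,0,0],[0,0,0],[0,0,0],[0,0,0]]'

```text
t: 4.68
tool_pos: [0.4673, 0.2811, 0.4045]
ee_rot: [0.0, 1.0, 0.021, -0.0]
force: [-0.1, 0.3, -0.3]
width: 0.698
```

```bash
python3 - <<'E'
from h import *
p,Rt,o=pose();print(o['t'],p.round(4),Rt.round(4).tolist(),o['width'])
c=robot.capture('wrist');save(c,'w3.png');M=cam(c,p,Rt)
for d in robot.landmark_of(c,'gauge'): print(np.round(d['position'],1),round(d['conf'],2),atz(c,d['position'],.007,*M).round(4))
for d in robot.find_in(c,'gauge'): print(np.round(d['bbox'],1),round(d['conf'],2))
g=cv2.cvtColor(c['img'],cv2.COLOR_RGB2GRAY)
cv2.imwrite('pics/w3z.png',cv2.resize(c['img'][90:220,200:330,::-1],None,fx=4,fy=4,interpolation=cv2.INTER_CUBIC))
print(proj(c,[.497,.282,.096],*M),proj(c,[.497+.02,.282,.096],*M),proj(c,[.497,.282+.02,.096],*M))
E
```

```text
4.6833 [0.4673 0.2811 0.4045] [[0.9991, 0.0428, -0.0004], [0.0428, -0.9991, -0.0004], [-0.0005, 0.0003, -1.0]] 0.6983804752548979
[259.1 145.3] 0.92 [0.4971 0.2825 0.007 ]
[236.8 132.8  48.3  47.5] 0.83
[259.56524026 158.11462467] [260.54359518 135.33636471] [237.04722369 157.16655387]
```

View pics/w3.png

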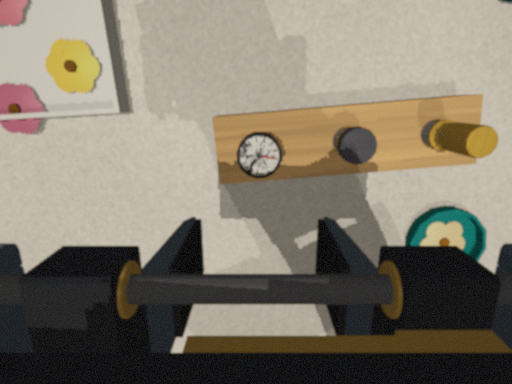

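View pics/w3z.png

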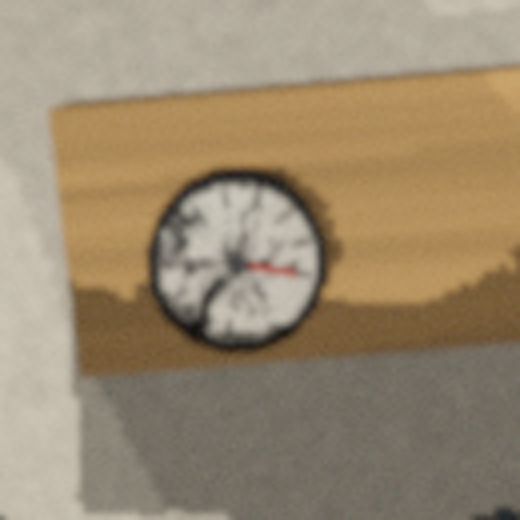

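The gauge face is centred at (259.5,155) in the wrist view, which puts the gauge at about (0.4985, 0.282). The fixed cameras agree within 3 mm. Now I descend and grip it.

play_rows --gripper '[64,64,64,64,64,64,64,64,64]' --travel '[[0.0624,0.001,0],[0,0,0],[0,0,0.06],[0,0,0.06],[0,0,0.06],[0,0,0.04],[0,0,0.04],[0,0,0.029],[0,0,0]]' --delta_rot '[[0,0,0],[0,0,0],[0,0,0],[0,0,0],[0,0,0],[0,0,0],[0,0,0],[0,0,0],[0,0,0]]'

```text
t: 5.58
tool_pos: [0.4977, 0.2813, 0.2577]
ee_rot: [0.001, 1.0, 0.021, -0.002]
force: [-0.3, -0.2, -0.1]
width: 0.703
```

play_rows --gripper '[30,30,30,30,30,30,30,30]' --travel '[[0,0,0],[0,0,0],[0,0,0],[0,0,0],[0,0,0],[0,0,0],[0,0,0],[0,0,0]]' --delta_rot '[[0,0,0],[0,0,0],[0,0,0],[0,0,0],[0,0,0],[0,0,0],[0,0,0],[0,0,0]]' --squeeze 25

```text
t: 6.25
tool_pos: [0.4988, 0.2828, 0.2613]
ee_rot: [-0.0, 1.0, 0.022, 0.001]
force: [0.2, -1.8, 8.6]
width: 0.434
```

```bash
python3 - <<'E'
from h import *
p,Rt,o=pose();print(o['t'],p.round(4),Rt.round(4).tolist(),o['width']*91.2,np.round(o['force'],2))
c=robot.capture('wrist');save(c,'w4.png')
E
```

```text
6.25 [0.4988 0.2828 0.2613] [[0.9991, 0.0434, 0.0015], [0.0434, -0.9991, 0.0006], [0.0015, -0.0005, -1.0]] 39.59997722238988 [ 0.15 -1.84  8.6 ]
```

View pics/w4.png

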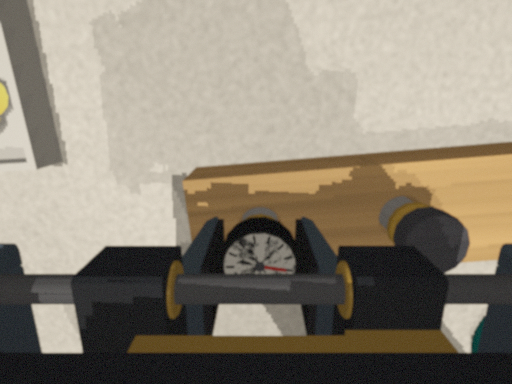

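Gripped at 39.6 mm, which matches the 40 mm case, and the gauge sits upright between the pads. Now I lift it straight up.

play_rows --gripper '[30,30,30,30,30,30,30,30,30]' --travel '[[0,0,-0.01],[0,0,-0.02],[0,0,-0.03],[0,0,-0.04],[0,0,-0.05],[0,0,-0.06],[0,0,-0.06],[0,0,-0.03],[0,0,0]]' --delta_rot '[[0,0,0],[0,0,0],[0,0,0],[0,0,0],[0,0,0],[0,0,0],[0,0,0],[0,0,0],[0,0,0]]'

```text
t: 7.05
tool_pos: [0.4988, 0.283, 0.4149]
ee_rot: [-0.001, 1.0, 0.022, 0.003]
force: [0.7, 0.1, -1.4]
width: 0.43
```

```bash
python3 - <<'E'
from h import *
p,Rt,o=pose();print(o['t'],p.round(4),Rt.round(4).tolist(),o['width']*91.2,np.round(o['force'],2),np.round(o['torque'],2))
c=robot.capture('wrist');save(c,'w5.png')
c=robot.capture('scene');save(c,'s5.png')
print(proj(c,p+Rt@[0,0,.172],*cam(c)))
E
```

```text
7.05 [0.4988 0.283  0.4149] [[0.999, 0.0433, 0.0055], [0.0432, -0.9991, 0.0029], [0.0056, -0.0027, -1.0]] 39.18855181041484 [ 0.72  0.07 -1.41] [ 0.03 -0.04 -0.02]
[344.21842282  62.60159162]
```

View pics/w5.png

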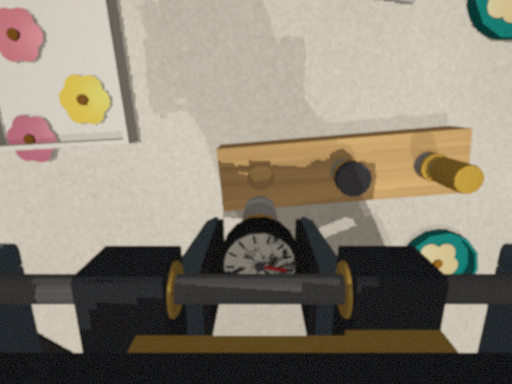

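View pics/s5.png

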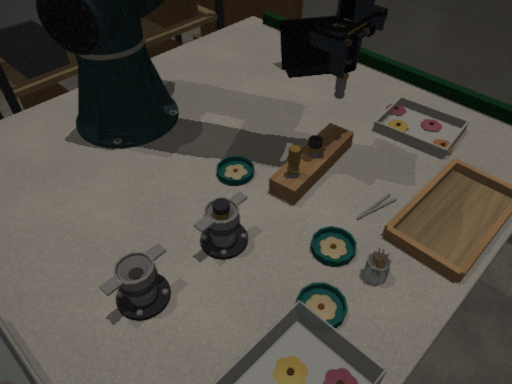

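The gauge is held and the stand hole is empty. Next I carry it over the free coupler, a bit higher so it clears the plug in the other coupler.

play_rows --gripper '[30,30,30,30,30,30,30,30,30,30,30,30]' --travel '[[0,0.02,-0.04],[0,0.03,-0.04],[-0.001,0.0661,0],[-0.001,0.0661,0],[-0.001,0.0661,0],[-0.001,0.0661,0],[-0.001,0.0661,0],[-0.001,0.0661,0],[-0.001,0.0661,0],[-0.001,0.0661,0],[-0.001,0.0661,0],[-0.001,0.0661,0]]' --delta_rot '[[0,0,0],[0,0,0],[0,0,0],[0,0,0],[0,0,0],[0,0,0],[0,0,0],[0,0,0],[0,0,0],[0,0,0],[0,0,0],[0,0,0]]'

```text
t: 8.15
tool_pos: [0.508, -0.0743, 0.4488]
ee_rot: [-0.0, 1.0, 0.022, -0.001]
force: [0.7, 0.0, -3.0]
width: 0.427
```

play_rows --gripper '[30,30,30,30,30,30,30,30,30,30,30]' --travel '[[-0.001,0.0661,0],[-0.001,0.0661,0],[-0.001,0.0661,0],[-0.001,0.0661,0],[-0.001,0.0661,0],[-0.001,0.0661,0],[0,0.05,0],[0,0.0314,0],[0,0,0],[0,0,0],[0,0,0]]' --delta_rot '[[0,0,0],[0,0,0],[0,0,0],[0,0,0],[0,0,0],[0,0,0],[0,0,0],[0,0,0],[0,0,0],[0,0,0],[0,0,0]]'

```text
t: 9.07
tool_pos: [0.5159, -0.3108, 0.4494]
ee_rot: [-0.001, 1.0, 0.022, -0.001]
force: [-0.6, -1.0, -0.8]
width: 0.432
```

```bash
python3 - <<'E'
from h import *
p,Rt,o=pose();print(o['t'],p.round(4),Rt.round(4).tolist(),o['width']*91.2,np.round(o['force'],2))
c=robot.capture('wrist');save(c,'w6.png')
c=robot.capture('scene');save(c,'s6.png');S=cam(c)
ct=robot.capture('top');save(ct,'t6.png');T=cam(ct)
for cc,M in((c,S),(ct,T)):
  for k in('gauge','mouth'):
    print(k,[(np.round(d['position'],1),round(d['conf'],2)) for d in robot.landmark_of(cc,k)][:2])
tip=p-[0,0,.2543]; print('tip',tip,proj(c,tip,*S),proj(ct,tip,*T),'mouth',proj(c,[.516,-.3113,.091],*S))
cv2.imwrite('pics/s6z.png',cv2.resize(c['img'][140:340,60:220,::-1],None,fx=3.5,fy=3,interpolation=cv2.INTER_CUBIC))
E
```

```text
9.0667 [ 0.5159 -0.3108  0.4494] [[0.9991, 0.0435, -0.0012], [0.0435, -0.9991, 0.001], [-0.0011, -0.001, -1.0]] 39.430910604532805 [-0.6  -0.95 -0.79]
gauge [(array([121.4, 226.9]), 0.72)]
mouth [(array([133.3, 266.4]), 0.55)]
gauge [(array([366.1, 204.7]), 0.33)]
mouth [(array([381.7, 200.8]), 0.76)]
tip [ 0.51588669 -0.31078976  0.19512403] [118.88101063 228.01867381] [396.25206016 198.93991054] mouth [132.80444584 268.01034071]
```

View pics/w6.png

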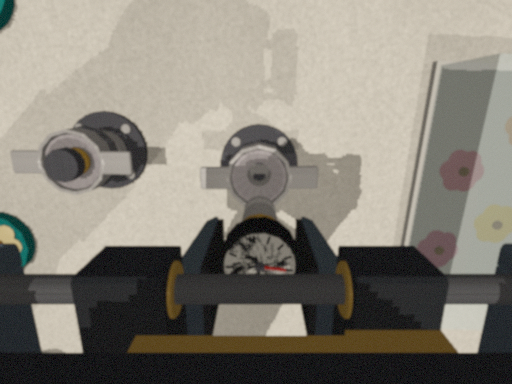

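View pics/s6z.png

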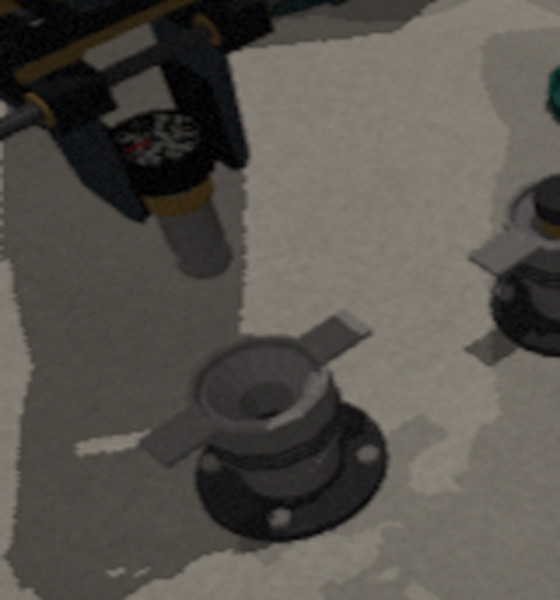

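The stem tip shows at (118.6,227.7) in the scene view, against a prediction of (118.9,228.0). It is therefore over the mouth within about 1 mm, so I lower it into the funnel.

play_rows --gripper '[30,30,30,30,30,30,30,30]' --travel '[[0,0,0.04],[0,0,0.05],[0,0,0.05],[0,0,0.05],[0,0,0.03],[0,0,0.02],[0,0,0],[0,0,0]]' --delta_rot '[[0,0,0],[0,0,0],[0,0,0],[0,0,0],[0,0,0],[0,0,0],[0,0,0],[0,0,0]]'

```text
t: 10.08
tool_pos: [0.5162, -0.3117, 0.3306]
ee_rot: [-0.0, 1.0, 0.022, -0.0]
force: [0.2, 0.2, -1.9]
width: 0.429
```

```bash
python3 - <<'E'
from h import *
p,Rt,o=pose();print(o['t'],p.round(4),o['width']*91.2,np.round(o['force'],2), 'tip z',p[2]-.2543)
E
```

```text
10.0833 [ 0.5162 -0.3117  0.3306] 39.10015709990866 [ 0.23  0.23 -1.9 ] tip z 0.07626652198616818
```

play_rows --gripper '[30,30,30,30,30,30,30]' --travel '[[0,0,0.012],[0,0,0.012],[0,0,0.012],[0,0,0.01],[0,0,0.006],[0,0,0],[0,0,0]]' --delta_rot '[[0,0,0],[0,0,0],[0,0,0],[0,0,0],[0,0,0],[0,0,0],[0,0,0]]'

```text
t: 10.67
tool_pos: [0.516, -0.3116, 0.3041]
ee_rot: [-0.0, 1.0, 0.022, -0.0]
force: [0.8, 4.2, -4.5]
width: 0.432
```

```bash
python3 - <<'E'
from h import *
p,Rt,o=pose();print(o['t'],p.round(4),o['width']*91.2,np.round(o['force'],2),np.round(o['torque'],2), 'tip below mouth',.091-p[2]+.2543)
c=robot.capture('wrist');save(c,'w7.png')
c=robot.capture('scene')
cv2.imwrite('pics/s7z.png',cv2.resize(c['img'][140:340,60:220,::-1],None,fx=3,fy=3,interpolation=cv2.INTER_CUBIC))
E
```

```text
10.6667 [ 0.516  -0.3116  0.3041] 39.443397471578045 [ 0.79  4.18 -4.5 ] [ 1.02 -0.16 -0.01] tip below mouth 0.04123853481285053
```

View pics/s7z.png

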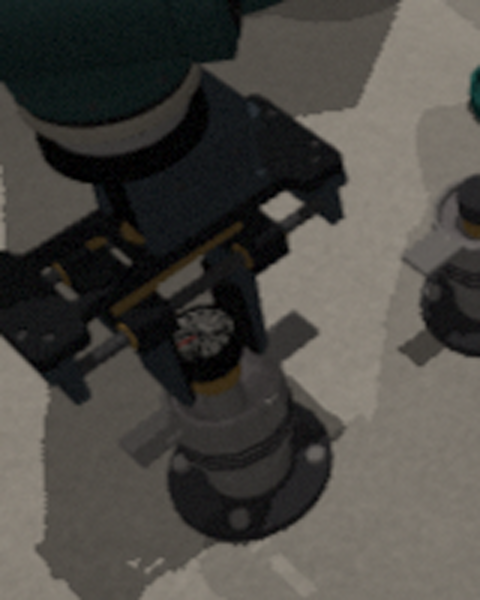

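View pics/w7.png

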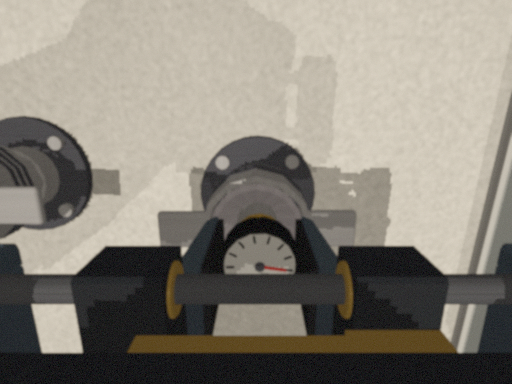

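The stem is in the bore, about 41 mm below the mouth, with only a light side load (4 N). I open the gripper fully so the gauge settles on the pawls. The open fingertips then stand over both wings.

play_rows --gripper '[91,91,91,91,91,91,91,91,91,91]' --travel '[[0,0,0],[0,0,0],[0,0,0],[0,0,0],[0,0,0],[0,0,0],[0,0,0],[0,0,0],[0,0,0],[0,0,0]]' --delta_rot '[[0,0,0],[0,0,0],[0,0,0],[0,0,0],[0,0,0],[0,0,0],[0,0,0],[0,0,0],[0,0,0],[0,0,0]]'

```text
t: 11.6
tool_pos: [0.516, -0.3117, 0.3042]
ee_rot: [0.0, 1.0, 0.022, 0.0]
force: [-0.1, 0.5, -0.3]
width: 0.998
```

```bash
python3 - <<'E'
from h import *
p,Rt,o=pose();print(o['t'],p.round(4),o['width']*91.2,np.round(o['force'],2),np.round(o['torque'],2))
c=robot.capture('wrist');save(c,'w8.png');M=cam(c,p,Rt)
print('face if on pawls',proj(c,[.516,-.3113,.136],*M),[(np.round(d['position'],1),round(d['conf'],2)) for d in robot.landmark_of(c,'wing')])
for s in(-1,1): print('fingertip',proj(c,p+Rt@[0,s*.0525,.191],*M))
E
```

```text
11.6 [ 0.516  -0.3117  0.3042] 90.98960299362919 [-0.14  0.49 -0.26] [ 0.05  0.03 -0.03]
face if on pawls [258.58187759 262.83447226] [(array([178.1, 229.2]), 0.58)]
fingertip [167.00838537 244.03194144]
fingertip [351.62728731 243.98707326]
```

View pics/w8.png

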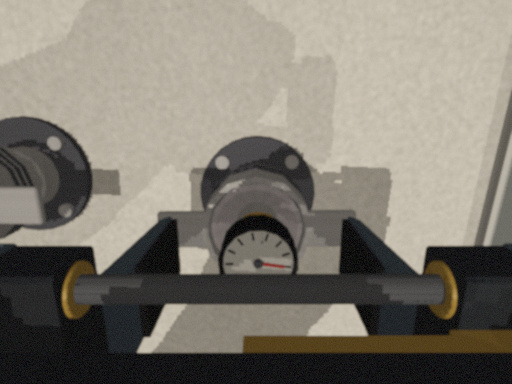

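The gauge is released and upright, with its face at (258,260) in the wrist view as predicted. The fingers straddle it above both wings. Now I press down in steps.

play_rows --gripper '[91,91,91,91,91,91]' --travel '[[0,0,0.012],[0,0,0.012],[0,0,0.012],[0,0,0.01],[0,0,0],[0,0,0]]' --delta_rot '[[0,0,0],[0,0,0],[0,0,0],[0,0,0],[0,0,0],[0,0,0]]'

```text
t: 12.2
tool_pos: [0.5159, -0.3116, 0.2808]
ee_rot: [-0.0, 1.0, 0.022, -0.0]
force: [-1.0, -0.1, 2.2]
width: 0.999
```

play_rows --gripper '[91,91,91,91,91]' --travel '[[0,0,0.005],[0,0,0.005],[0,0,0.004],[0,0,0],[0,0,0]]' --delta_rot '[[0,0,0],[0,0,0],[0,0,0],[0,0,0],[0,0,0]]'

```text
t: 12.62
tool_pos: [0.516, -0.3117, 0.2743]
ee_rot: [-0.0, 1.0, 0.022, -0.0]
force: [-2.3, 0.9, 5.0]
width: 0.996
```

play_rows --gripper '[91,91,91,91,91,91]' --travel '[[0,0,0.004],[0,0,0.004],[0,0,0],[0,0,0],[0,0,0],[0,0,0]]' --delta_rot '[[0,0,0],[0,0,0],[0,0,0],[0,0,0],[0,0,0],[0,0,0]]'

```text
t: 13.12
tool_pos: [0.5161, -0.3117, 0.2705]
ee_rot: [0.0, 1.0, 0.022, 0.0]
force: [-2.3, 1.7, 6.6]
width: 0.997
```

```bash
python3 - <<'E'
from h import *
p,Rt,o=pose();print(o['t'],p.round(4),o['width']*91.2,np.round(o['force'],2),np.round(o['torque'],2))
c=robot.capture('wrist');save(c,'w9.png');M=cam(c,p,Rt)
print('face on pawls',proj(c,[.516,-.3113,.136],*M),'home',proj(c,[.516,-.3113,.118],*M))
for x in(.02,-.02):print([proj(c,[.516,-.3113+x,z],*M)[0].round(1) for z in(.136,.118)])
E
```

```text
13.1167 [ 0.5161 -0.3117  0.2705] 90.96969747360149 [-2.33  1.73  6.6 ] [0.29 0.4  0.06]
face on pawls [258.29320796 302.36685518] home [258.41589184 279.23314588]
[np.float64(208.6), np.float64(214.5)]
[np.float64(307.8), np.float64(302.2)]
```

View pics/w9.png

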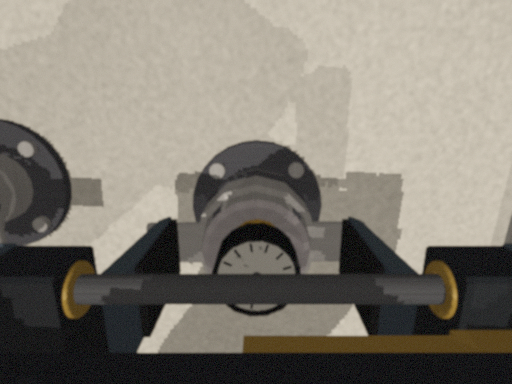

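The face now sits at row 279 and is about 84 px wide, which matches the home prediction (279, 88 px) rather than the pawl position (302, 99 px). I press slightly more, wait briefly, then raise.

play_rows --gripper '[91,91,91,91]' --travel '[[0,0,0.002],[0,0,0],[0,0,0],[0,0,0]]' --delta_rot '[[0,0,0],[0,0,0],[0,0,0],[0,0,0]]'

```text
t: 13.5
tool_pos: [0.5161, -0.3117, 0.27]
ee_rot: [0.0, 1.0, 0.022, 0.0]
force: [-4.4, 3.3, 15.9]
width: 0.996
```

play_rows --gripper '[91,91,91,91,91,91,91,91,91,91,91]' --travel '[[0,0,-0.01],[0,0,-0.01],[0,0,-0.02],[0,0,-0.03],[0,0,-0.05],[0,0,-0.06],[0,0,-0.06],[0,0,-0.04],[0,0,0],[0,0,0],[0,0,0]]' --delta_rot '[[0,0,0],[0,0,0],[0,0,0],[0,0,0],[0,0,0],[0,0,0],[0,0,0],[0,0,0],[0,0,0],[0,0,0],[0,0,0]]'

```text
t: 14.42
tool_pos: [0.5157, -0.3115, 0.4086]
ee_rot: [-0.0, 1.0, 0.022, -0.0]
force: [0.1, 0.7, -1.2]
width: 0.994
```

```bash
python3 - <<'E'
from h import *
p,Rt,o=pose();print(o['t'],p.round(4),np.round(o['force'],2))
c=robot.capture('wrist');save(c,'w10.png');M=cam(c,p,Rt)
cs=robot.capture('scene');S=cam(cs)
cv2.imwrite('pics/s10z.png',cv2.resize(cs['img'][190:330,70:260,::-1],None,fx=4,fy=4,interpolation=cv2.INTER_CUBIC))
for cc,m in((c,M),(cs,S)):
  for k in('gauge','wing'):print(k,[(np.round(d['position'],1),round(d['conf'],2)) for d in robot.landmark_of(cc,k)])
  print('face pawl/home',proj(cc,[.516,-.3113,.136],*m),proj(cc,[.516,-.3113,.118],*m))
  for s in(-1,1):print('wing fwd/back',[proj(cc,[.516-.0436*s*.047,-.3113+s*.047,z],*m).round(1) for z in(.093,.079)])
E
```

```text
14.4167 [ 0.5157 -0.3115  0.4086] [ 0.08  0.73 -1.25]
gauge [(array([259.1, 173.8]), 0.57)]
wing [(array([205.2, 187.3]), 0.75)]
face pawl/home [259.26041374 201.51054314] [259.27627068 195.41867677]
wing fwd/back [array([309.7, 188.1]), array([307.6, 184.5])]
wing fwd/back [array([208.9, 188.1]), array([211. , 184.5])]
gauge [(array([141.8, 286.3]), 0.83)]
wing [(array([155.7, 254.2]), 0.98)]
face pawl/home [127.04582761 251.84490468] [129.41080752 258.48381178]
wing fwd/back [array([109.2, 284.8]), array([111.2, 289.5])]
wing fwd/back [array([154.4, 251. ]), array([155.8, 255.8])]
```

View pics/w10.png

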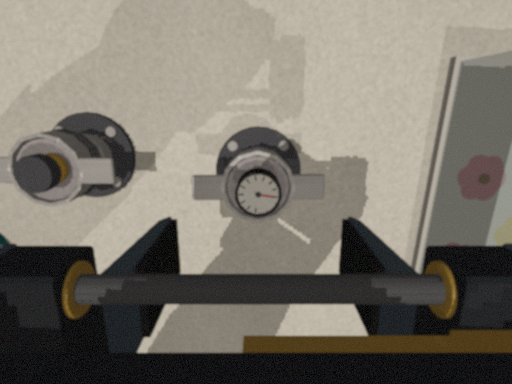

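View pics/s10z.png

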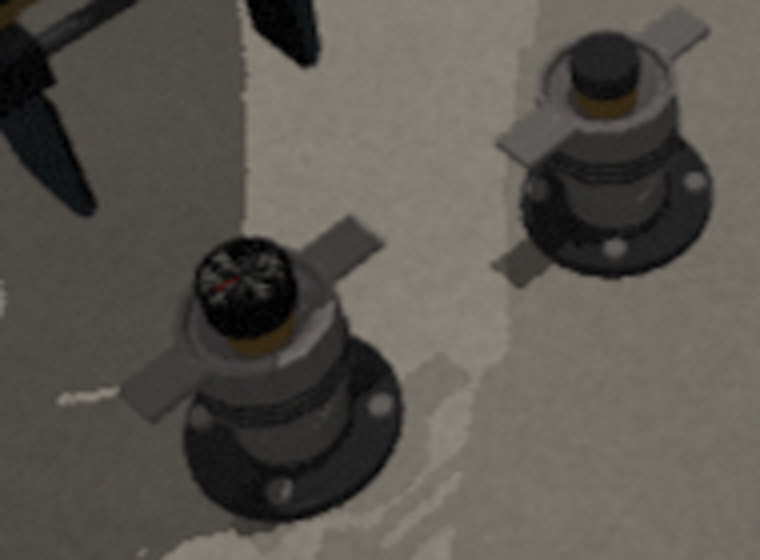

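```bash
python3 - <<'E'
from h import *
a=cv2.imread('pics/scene1.png',0).astype(np.float32)
cs=robot.capture('scene');b=cv2.cvtColor(cs['img'],cv2.COLOR_RGB2GRAY).astype(np.float32)
for n,(x,y,w,h) in dict(nearwing=(97,277,20,20),farwing=(150,246,18,14),sleevefront=(120,285,50,14),base_ref=(118,300,55,16)).items():
    t=a[y:y+h,x:x+w]; s=b[y-7:y+h+7,x-7:x+w+7]
    r=cv2.matchTemplate(cv2.resize(s,None,fx=4,fy=4,interpolation=3),cv2.resize(t,None,fx=4,fy=4,interpolation=3),cv2.TM_CCOEFF_NORMED)
    _,m,_,l=cv2.minMaxLoc(r);print(n,round(m,2),'shift px',(l[0]/4-7,l[1]/4-7))
w=cv2.imread('pics/w10.png');cv2.imwrite('pics/w10z.png',cv2.resize(w[140:230,180:340],None,fx=5,fy=5,interpolation=cv2.INTER_CUBIC))
E
```

```text
nearwing 0.6 shift px (0.0, 0.0)
farwing 0.79 shift px (-1.0, 0.0)
sleevefront 0.96 shift px (0.0, 0.0)
base_ref 0.97 shift px (0.0, 0.0)
```

View pics/w10z.png

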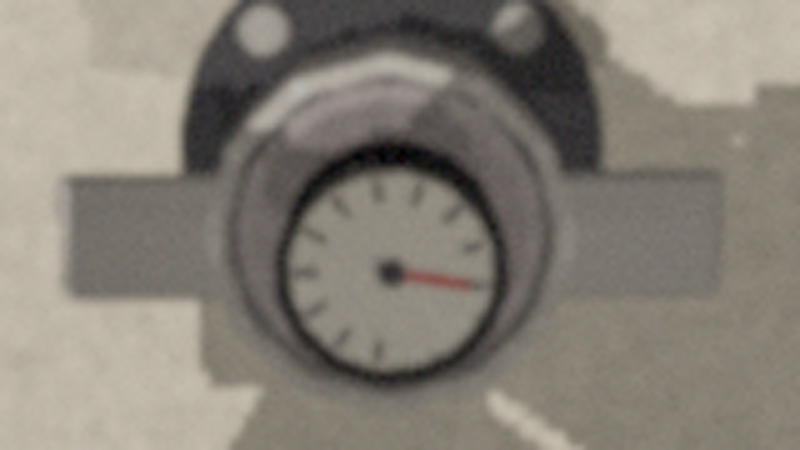

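The sleeve front and both wings show no vertical shift in the scene view compared with the start, so the sleeve is forward. The gauge face is at (258.2,194) in the wrist view; home predicts row 195.4 and the pawls 201.5. The gripper is clear, so I hand in.

```bash
python3 - <<'E'
from h import *
print(robot.close_job())
E
```

```text
the job is handed in; nothing more can be done
None
```

I took the gauge from the stand and lowered it into the free coupler until it was just above the pawls. Then I released it and pressed both wings down with the open fingertips. The fingertips went about 13.5 mm below the wings' forward height, then met firm resistance (16 N). I raised the arm clear and handed the job in at about 14.5 s.

**Last checks, after raising the arm:**
- **Gauge:** its face was at row 194 in the wrist view, where home predicts 195.4 and resting on the pawls 201.5. In the scene view it was within about 2 px of the home position. It looked upright and centred.
- **Sleeve:** compared with the first scene picture, the sleeve front and wings had not moved vertically. A 14 mm drop would show as about 5 px. The far wing matched 1 px sideways. The wing span of about 131 px in the wrist view also fits the forward position.
- **Clearance:** the fingertips were about 0.1 m above the gauge.

**Disagreement:** the network's wing landmark in the scene view read about 2 px lower than at the start, which alone would suggest roughly 5 mm of sleeve travel. I put this down to detector noise because the direct image comparison contradicted it. The hand-in gave no verdict.

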